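# Cross-stack the second layer of spoon cartons

## Task

Build the second layer on the small wooden skid: take the two loose long cartons, the same size as the two already strapped to the skid, and lay them flat on top of that first layer, crosswise to it so that each bridges both lower cartons, ends and outer long sides flush with the edges of the first layer and the open gap between them. Lower each one into place in the gripper, do not drop it, and leave it there; either carton may go on either side.

Things in the scene. Friction and masses are not known exactly. Their poses are not given: they have to be found in the camera images.
- skid: Wooden skid 180 x 180 mm, deck 25 mm high, fixed, any yaw. Strapped to it: first layer of two cartons (150 x 46 x 40 mm, long along skid x, centred y = +52 and -52 mm; 58 mm gap), 150 x 150 mm overall, top at z = 65 mm. Origin: centre of underside, on the bench; z up. Second-layer cartons belong long along skid y, centred at x = +52 and -52 mm, y = 0, undersides z = 65 mm; a 58 mm gap between.
- carton_a: Closed rigid long carton, brown board, pale tape strip on top: 150 mm long (its x), 46 wide (y), 40 high (z), 0.15 to 0.31 kg. Origin: centre of underside. Starts loose, flat on the bench. Same both ways round. (A similar carton only 95 mm long and a flat square one also lie on the bench; neither belongs to this load.)
- carton_b: Closed rigid long carton, brown board, pale tape strip on top: 150 mm long (its x), 46 wide (y), 40 high (z), 0.15 to 0.31 kg. Origin: centre of underside. Starts loose, flat on the bench. Same both ways round.
Things that resemble listed ones, but are neither listed nor needed, are in the scene too. What is shaped like the carton_a but grey or turquoise is not meant. Leave any grey look-alike of the carton_b alone.

How it is judged:
By the outcome, as a careful person would: the job done as asked, in the order asked, and still so for the second after the job is handed in, with the robot touching nothing.
It also fails if it takes over 51 s, if anything falls off the work surface, if the arm or the gripper's body presses on something with over 40 N, if the wrist force passes 120 N, or if a joint passes its speed limit or range.

## Robot

A 6-joint arm with a two-finger parallel gripper is mounted at the origin on the work surface. World frame = base frame: x ahead of the robot, y to its left, z up, the work surface at z = 0. Lengths are in m, angles in rad, forces in N, time in s.
With the tool pointing down it reaches from about 0.3 to 0.825 m from the base axis. Payload 5.4 kg.
Tool frame: the origin (TCP) lies at the very end of the fingers, on their centre line; the grasp point (between the pads) lies 19 mm behind it; z points along the fingers, y is the direction in which the jaws open and shut (so a half turn about z gives the same grasp; the last joint's range is limited). The gripper opens to 92 mm and grips with 3 to 60 N. Pads are 20 mm wide; open, the fingers measure 128 mm over their backs; the gripper's body (75 mm by 189 mm) begins 69 mm behind the grasp point.
Start: joints at [-1.494, 0.158, 1.597, -0, 1.386, -0.21], TCP at [0.163, -0.552, 0.215] pointing down, gripper open.
Joint ranges: [-2.91, 2.91], [-0.94, 2.29], [0.18, 2.7], [-1.29, 4.43], [0.17, 2.64], [-3, 3]. Speed limits (rad/s): [2.57, 2.57, 3.14, 3.14, 3.14, 3.14].

## Interface

Orientations are given as a rotation vector (axis times angle).
In Python, from rig import * gives the robot as it stands.
- The arm moves only by the shell command python3 -m crank 'ROWS' [OPENING] [FORCE]. ROWS is JSON, a list of rows, each a list of 2 entries, a list of its own where there are three numbers: the shift along the tool's x, y, z in mm, then the turn about the tool's z in rad. In form: [[[dx, dy, dz], roll], ...]. A call has 1 to 10 rows; each row shifts and turns the commanded pose from where the row before left it, along the tool's axes as they then stand; what a row does not reach is not made up. A row lasts 1/10 s, in which the tool goes at most 50 mm and 8.59 degrees, less where a joint would pass 70% of its speed; a pose out of reach is approached as far as the arm can. A call with a gripper value outside its range is refused whole. OPENING is the closure in counts, from 0 (fully open) to 255 (shut), set as the call begins (- or left out, the last holds). The fingers move at their own pace and stop on an object; FORCE is the grip in N (left out, the last holds). Time passes only in rows, so rows that do not move let the fingers close. It gives the time, the measured TCP pose, the force and the opening at its end, in the units of the state.
- state(): the state, without advancing time (a new reading comes with each control period).
- snapshot(name): name is "side" or "top" or "wrist"; returns (picture, depth): 400x640x3 uint8, blue, green, red; 400x640 float32, m along the optical axis (not along the pixel's ray), 0 where there is no reading.
- camera_params(name): a dict with "fx", "fy", "cx", "cy" (pixels), "position" and "rotation" of the camera in the world; the wrist camera has in their place "T_tool_cam" (4x4, takes a point from camera to tool coordinates, whose origin is the TCP and whose axes are the flange's). Camera axes: x right, y up, looking along -z (the intrinsics and any distortion apply to the point x, -y, -z); pixel columns grow to the right and rows downward; lengths in m; the calibration is good to about 2 mm. A picture is of the moment at which its call begins: read the wrist's pose just before it. camera_params takes no time and is no camera call.
- hand_in(): hands the job in, once; it reports no verdict.
The state is a dict: "clock": time; "joints": joint angles; "joint_velocities": joint speeds; "joint_torque": joint torques, N m; "eef_pos": TCP position; "tool_rot": TCP orientation; "force": force on the tool from outside, world axes, zero at the start; "moment": the same for the moment, N m; "gripper_width": opening from 0.0 (shut) to 1.0 (fully open).
Only numpy, scipy, OpenCV 4.12 (cv2) and the standard library are available. Lean on these libraries where they do the work, as an engineer would, in place of code of your own. Each camera call takes 0.05 s, during which the arm holds its last target.

## Working session

There is one attempt and no reset: what is moved stays moved. The work goes in short steps, Python scripts to look and compute and a shell command to move; the robot and the scene stay as the last step left them, time stands still between calls to the robot, and variables do not carry over. Pictures are saved under pics/ and viewed, and the job is handed in when it is done.

```bash
mkdir -p pics; ls
python3 - <<'E'
from rig import *
import cv2, numpy as np
print(state())
for n in ("top","side"):
    im,d=snapshot(n); cv2.imwrite(f"pics/{n}0.png",im); np.save(f"pics/{n}0d.npy",d)
    print(n,camera_params(n))
print(camera_params("wrist"))
E
```

```text
pics
{'clock': 0.0, 'joints': array([-1.49407486e+00,  1.59035439e-01,  1.59822502e+00,  2.12136848e-06,
        1.38620093e+00, -2.10042033e-01]), 'joint_velocities': array([ 6.37251326e-04,  2.29569778e-04,  8.02081574e-05, -1.06744426e-03,
       -9.61394192e-04, -1.40971376e-03]), 'joint_torque': array([ 1.38933603e-03, -3.85576236e+01, -3.22106016e+01,  7.02608004e-02,
        3.79548746e-02, -1.43022676e-04]), 'eef_pos': array([ 0.1626017 , -0.55087792,  0.21363019]), 'tool_rot': array([-3.10750976e+00, -4.48638206e-01, -1.98680045e-04]), 'force': array([ 0.58123725,  0.14492886, -0.42745793]), 'moment': array([ 0.01934009, -0.01393111, -0.01988613]), 'gripper_width': 0.9982944781397499}
top {'fx': 367.12593617171467, 'fy': 367.12593617171467, 'cx': 319.16997964210896, 'cy': 198.744723098327, 'position': array([0.33625134, 0.11240951, 1.04056048]), 'rotation': array([ 0.06803644, -0.07412056, -1.55751678])}
side {'fx': 423.6789138565341, 'fy': 423.6789138565341, 'cx': 311.7900728995358, 'cy': 206.17154149799285, 'position': array([0.01774822, 0.81990685, 0.59999436]), 'rotation': array([ 0.34678016, -1.230566  , -2.33795198])}
{'fx': 350.3847576477414, 'fy': 350.3847576477414, 'cx': 319.1002240518508, 'cy': 198.6926210748069, 'T_tool_cam': array([[ 3.36593613e-04,  9.55520292e-01,  2.94925175e-01,
         8.16033134e-02],
       [ 9.99999311e-01, -6.53174868e-04,  9.74920025e-04,
         9.56494040e-04],
       [ 1.12419358e-03,  2.94924644e-01, -9.55519854e-01,
        -1.69669680e-01],
       [ 0.00000000e+00,  0.00000000e+00,  0.00000000e+00,
         1.00000000e+00]])}
```

View pics/top0.png

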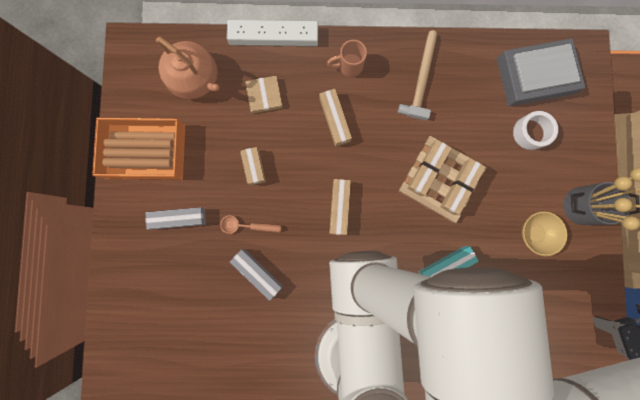

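View pics/side0.png

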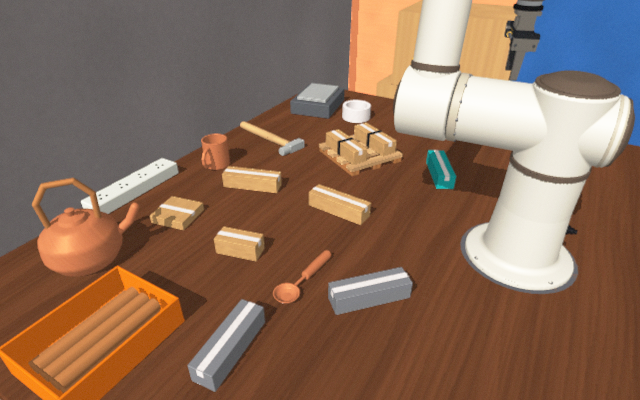

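```bash
cat > h.py <<'E'
from rig import *
import cv2, numpy as np
from scipy.spatial.transform import Rotation as R
def cam(name, st=None):
    p=camera_params(name)
    if name=="wrist":
        T=np.array(p["T_tool_cam"]); Rt=R.from_rotvec(st["tool_rot"]).as_matrix()
        return p, Rt@T[:3,:3], Rt@T[:3,3]+st["eef_pos"]
    return p, R.from_rotvec(p["rotation"]).as_matrix(), np.array(p["position"])
def cloud(c,d):
    p,M,t=c; v,u=np.mgrid[:d.shape[0],:d.shape[1]]
    P=np.stack([(u-p["cx"])/p["fx"]*d,-(v-p["cy"])/p["fy"]*d,-d],-1)
    W=P@M.T+t; W[d<=0]=np.nan; return W
def rays(c,uv,z):
    p,M,t=c; uv=np.asarray(uv,float).reshape(-1,2)
    r=np.stack([(uv[:,0]-p["cx"])/p["fx"],-(uv[:,1]-p["cy"])/p["fy"],-np.ones(len(uv))],-1)@M.T
    return t+r*((z-t[2])/r[:,2])[:,None]
def rect(pts):
    (c,(w,h),a)=cv2.minAreaRect(np.float32(pts)*1000)
    if w<h: w,h,a=h,w,a+90
    return np.round(c,1),round(w,1),round(h,1),round((a+90)%180-90,1)
E
python3 - <<'E'
from h import *
d=np.load("pics/top0d.npy"); c=cam("top"); W=cloud(c,d); im=cv2.imread("pics/top0.png")
hsv=cv2.cvtColor(im,cv2.COLOR_BGR2HSV)
print("bench z", np.nanmedian(W[250:300,120:220,2]))
for n,(u0,v0,u1,v1),zl,zh in [("A",(312,80,360,155),.03,.055),("B",(322,170,360,245),.03,.055),("short",(235,140,270,190),.03,.055),("skidtop",(395,130,492,225),.055,.08),("skid",(390,125,495,228),.015,.08)]:
    Z=W[v0:v1,u0:u1]; m=(Z[...,2]>zl)&(Z[...,2]<zh)
    m=m.astype(np.uint8)
    m=cv2.morphologyEx(m,cv2.MORPH_OPEN,np.ones((3,3)))>0
    print(n,rect(Z[m][:,:2]),m.sum(),np.median(Z[m][:,2]))
for n,(u,v) in dict(A=(336,118),B=(340,207),skid=(443,178)).items(): print(n,rays(c,[(u,v)],.04))
cr=cv2.resize(im[75:230,225:500],None,fx=2.9,fy=2.9,interpolation=cv2.INTER_CUBIC); cv2.imwrite("pics/crop0.png",cr)
E
```

```text
bench z 0.0003827841864936232
A (array([662.2,  66.9]), 150.3, 46.7, 18.9) 873 0.04062245786845109
B (array([407.9,  51.3]), 150.1, 46.0, -3.6) 921 0.04054983594376216
short (array([519.4, 295.6]), 96.0, 46.2, 14.0) 588 0.04072277016592457
skidtop (array([ 490.4, -236.3]), 151.7, 151.2, 60.7) 1964 0.06546345636117529
skid (array([ 490.5, -236.4]), 181.2, 180.9, -29.3) 3632 0.06241536516054175
A [[0.65424416 0.06476201 0.04      ]]
B [[0.40528672 0.05189931 0.04      ]]
skid [[ 0.48881171 -0.23136774  0.04      ]]
```

View pics/crop0.png

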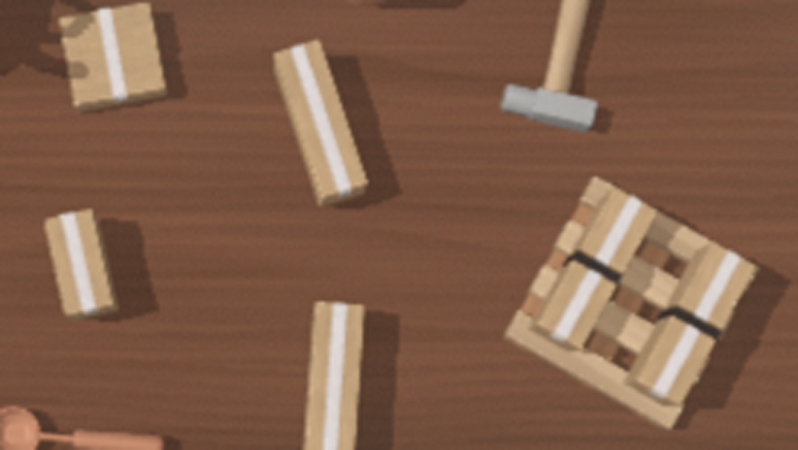

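Candidates in the top view: long brown at (336,118) and at (340,207), both 150×46 by depth. The short brown one at (252,166) is 96 mm long, the square one is at (265,94), and the greys and turquoise differ in colour. The crop confirms that the two long brown ones are carton_a and carton_b. On the way I'll look at the skid with the wrist camera.

```bash
cat > plan.py <<'E'
import sys
from h import *
def plan(x,y,z,th):
    s=state(); M=R.from_rotvec(s["tool_rot"]).as_matrix(); d=M.T@(np.array([x,y,z])-s["eef_pos"]*1000)
    t=np.degrees(np.arctan2(M[1,0],M[0,0])); r=(t-th+90)%180-90
    print("clock",round(s["clock"],2),"pos",np.round(s["eef_pos"]*1000,1),"th",round(t,2),"tilt",np.round(M[:2,2],4),"j6",round(s["joints"][5],2),"F",np.round(s["force"],1),"g",round(s["gripper_width"],3))
    print("d(mm)",np.round(d,1),"roll deg",round(r,2),"rad",round(np.radians(r),4), "after-turn shift", np.round(R.from_euler('z',-r,degrees=True).apply(d),1))
if __name__=="__main__": plan(*map(float,sys.argv[1:5]))
E
python3 plan.py 490 -236 230 -3.6
```

```text
clock 0.1 pos [ 162.6 -550.9  213.7] th 16.43 tilt [-0.0001  0.0017] j6 -0.21 F [-0.3  0.4  0.3] g 1.004
d(mm) [ 403.1 -209.5  -15.8] roll deg 20.03 rad 0.3496 after-turn shift [ 307.  -334.9  -15.8]
```

```bash
python3 -m crank '[[[40,-21,-2],0],[[40,-21,-2],0],[[40,-21,-2],0],[[40,-21,-2],0],[[40,-21,-2],0],[[40,-21,-2],0],[[40,-21,-2],0],[[40,-21,-2],0],[[40,-21,0],0],[[0,0,0],0]]' 0 30
python3 - <<'E'
from h import *
s=state(); im,d=snapshot("wrist"); cv2.imwrite("pics/w1.png",im)
W=cloud(cam("wrist",s),d)
for n,zl,zh in [("layer",.055,.08),("skid",.015,.08)]:
    m=((W[...,2]>zl)&(W[...,2]<zh)).astype(np.uint8)
    k,l,st,ce=cv2.connectedComponentsWithStats(cv2.morphologyEx(m,cv2.MORPH_OPEN,np.ones((3,3))))
    for i in range(1,k):
        if st[i,4]>800: print(n,st[i],rect(W[l==i][:,:2]),np.median(W[l==i][:,2]))
E
python3 plan.py 407.9 51.3 120 -3.6
```

```text
clock: 1.1
eef_pos: [0.457, -0.2644, 0.2302]
tool_rot: [-3.106, -0.458, -0.001]
force: [-1.1, -0.6, 0.5]
gripper_width: 0.998
layer [ 192   19  145  152 8448] (array([ 512.7, -192.2]), 150.9, 47.5, -28.7) 0.06466894563080927
layer [ 270  107  141  134 7067] (array([ 461.7, -282.5]), 151.1, 47.4, -29.4) 0.06457003556475499
skid [  185     3   237   241 25038] (array([ 487.2, -237.5]), 180.3, 180.2, -29.2) 0.06393186170775039
skid [ 537   18  103  111 6375] (array([ 624.8, -497.1]), 99.1, 90.2, 46.3) 0.04126926983408408
skid [   0   52   59  153 7152] (array([404.5,  44.9]), 151.7, 46.3, -0.5) 0.03942383542095221
skid [ 557  243   83   64 2772] (array([ 432.5, -609.2]), 106.2, 42.8, -23.7) 0.03840479199010399
skid [472 276  60  41 863] (array([ 380. , -517.3]), 89.2, 33.3, 61.8) 0.029286031705333337
skid [ 204  294  116   48 4165] (array([ 248.1, -252.3]), 141.3, 47.2, -61.2) 0.039257883781196656
clock 1.15 pos [ 455.5 -266.4  230.1] th 16.69 tilt [-0.0007  0.0007] j6 0.52 F [ 0.5 -0.5 -0. ] g 0.997
d(mm) [  45.8 -317.9  110.4] roll deg 20.29 rad 0.3542 after-turn shift [ -67.3 -314.   110.4]
```

View pics/w1.png

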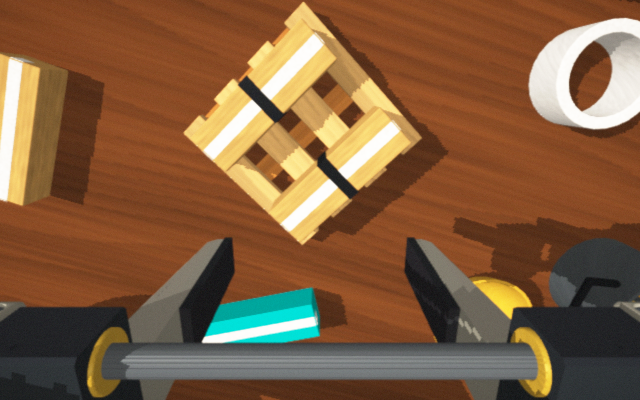

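```bash
cat > look.py <<'E'
import sys
from h import *
# usage: look.py name zl zh
s=state(); im,d=snapshot("wrist"); cv2.imwrite("pics/"+sys.argv[1]+".png",im)
s2=state(); print(np.round(s["eef_pos"]*1000,1),np.round(s2["eef_pos"]*1000,1),s2["clock"])
W=cloud(cam("wrist",s),d)
m=((W[...,2]>float(sys.argv[2]))&(W[...,2]<float(sys.argv[3]))).astype(np.uint8)
k,l,st,ce=cv2.connectedComponentsWithStats(cv2.morphologyEx(m,cv2.MORPH_OPEN,np.ones((3,3))))
for i in range(1,k):
    if st[i,4]>800: print(st[i],rect(W[l==i][:,:2]),round(float(np.median(W[l==i][:,2])),4))
E
python3 look.py w2 .055 .08
```

```text
[ 455.5 -266.4  230.1] [ 454.5 -267.7  230.1] 1.2
[ 190   16  145  153 8486] (array([ 512.7, -192. ]), 150.9, 47.2, -29.6) 0.0647
[ 269  105  140  134 7105] (array([ 462. , -282.6]), 150.6, 47.5, -29.7) 0.0646
```

```bash
python3 -m crank '[[[0,0,0],0.118],[[0,0,0],0.118],[[0,0,0],0.118],[[-16,-45,0],0],[[-16,-45,0],0],[[-17,-45,0],0],[[-17,-45,0],0],[[-17,-45,0],0],[[-16,-45,0],0],[[-16,-44,0],0]]'; python3 -m crank '[[[0,0,0],0],[[0,0,0],0],[[0,0,0],0]]';python3 look.py w3 .03 .055
python3 plan.py 405 49 60 -3.6
```

```text
clock: 2.2
eef_pos: [0.3598, 0.0528, 0.2304]
tool_rot: [3.139, -0.111, 0.001]
force: [1.0, -0.2, 0.3]
gripper_width: 0.997
clock: 2.5
eef_pos: [0.3611, 0.051, 0.2305]
tool_rot: [3.139, -0.11, -0.0]
force: [0.1, 1.1, 0.2]
gripper_width: 0.999
[361.1  51.  230.5] [361.2  50.9 230.5] 2.55
[   7    0   92   88 4562] (array([508.1, 292.3]), 80.9, 47.5, 13.9) 0.0397
[ 501    0   48   82 1079] (array([ 470.2, -151.8]), 73.7, 36.4, 8.8) 0.0428
[ 586   29   54   99 1633] (array([ 431.2, -245.1]), 92.0, 39.9, 1.4) 0.0416
[ 291   51   48  151 6743] (array([403.9,  50.3]), 150.7, 46.1, -3.6) 0.0396
[ 516  203  124   96 5040] (array([ 244.4, -246.7]), 147.8, 48.3, -60.9) 0.0391
[  72  251   85   66 2741] (array([240. , 300.7]), 84.6, 48.1, 47.2) 0.0397
[ 335  383   83   17 1015] (array([58.7, -5.3]), 109.4, 26.2, 86.8) 0.0403
clock 2.55 pos [361.2  50.9 230.5] th -4.04 tilt [-0.0003 -0.0004] j6 1.45 F [0.  0.4 0.4] g 0.998
d(mm) [ 43.9  -1.2 170.5] roll deg -0.44 rad -0.0076 after-turn shift [ 43.9  -0.9 170.5]
```

View pics/w3.png

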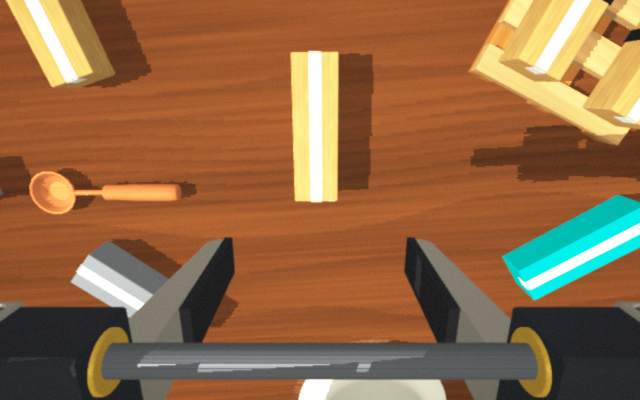

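```bash
python3 -m crank '[[[22,0,30],-0.008],[[22,0,45],0],[[0,0,45],0],[[0,0,45],0],[[0,0,30],0],[[0,0,19],0],[[0,0,0],0],[[0,0,0],0]]'; python3 plan.py 405.5 50.5 6 -3.6; python3 look.py w4 .03 .055
```

```text
clock: 3.35
eef_pos: [0.4051, 0.0487, 0.017]
tool_rot: [3.14, -0.096, -0.001]
force: [0.3, 1.5, 0.2]
gripper_width: 0.997
clock 3.35 pos [405.1  48.7  17. ] th -3.52 tilt [-0.0003 -0.    ] j6 1.45 F [0.3 1.5 0.2] g 0.997
d(mm) [ 0.3 -1.8 11. ] roll deg 0.08 rad 0.0014 after-turn shift [ 0.3 -1.8 11. ]
[405.1  48.7  17. ] [405.9  48.8  17.7] 3.4
[  257   110   111   232 23300] (array([422.4,  49.1]), 114.4, 46.3, -3.6) 0.0396
[ 178  248   51   62 1375] (array([409.5,  95.2]), 25.4, 12.6, 31.1) 0.0443
[ 411  249   50   61 1361] (array([403.8,  -1.4]), 24.8, 13.0, -40.3) 0.0441
[ 271  380   86   20 1643] (array([336. ,  54.3]), 45.5, 15.5, 85.5) 0.0396
```

View pics/w4.png

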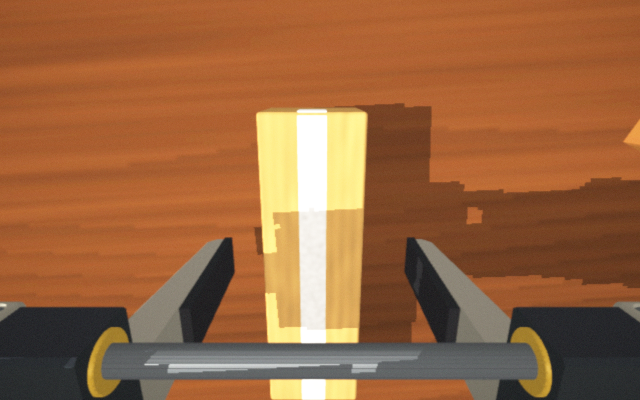

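```bash
python3 -m crank '[[[0,-2,8],0],[[0,0,4],0],[[0,0,0],0],[[0,0,0],0]]'; python3 -m crank '[[[0,0,0],0],[[0,0,0],0],[[0,0,0],0],[[0,0,0],0],[[0,0,0],0],[[0,0,0],0],[[0,0,0],0],[[0,0,0],0]]' 255 35; python3 look.py w5 .03 .055
```

```text
clock: 3.8
eef_pos: [0.4049, 0.0519, 0.0048]
tool_rot: [3.14, -0.093, 0.0]
force: [0.5, -0.1, 0.8]
gripper_width: 1.001
clock: 4.6
eef_pos: [0.4048, 0.0518, 0.0047]
tool_rot: [-3.14, 0.093, 0.0]
force: [-0.4, -0.3, 0.5]
gripper_width: 0.498
[404.8  51.8   4.7] [404.8  51.9   4.7] 4.65
[  221   110   198   232 27906] (array([427.4,  49. ]), 104.6, 78.0, -2.5) 0.0397
[ 272  380   95   20 1868] (array([348.4,  53.6]), 46.2, 13.8, 85.8) 0.0397
```

View pics/w5.png

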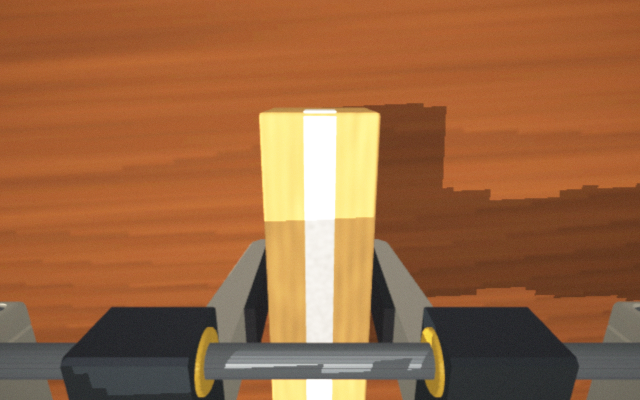

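```bash
python3 -m crank '[[[0,0,-15],0],[[0,0,-35],0],[[0,0,-40],-0.07],[[0,0,-20],-0.14],[[0,0,0],-0.14],[[0,0,0],-0.14],[[0,0,0],-0.14],[[0,0,0],-0.14],[[0,0,0],-0.14],[[0,0,0],-0.14]]'; python3 plan.py 442 -212 115 60.7
```

```text
clock: 5.65
eef_pos: [0.4042, 0.0519, 0.1141]
tool_rot: [-2.759, -1.501, 0.002]
force: [0.3, 0.6, -2.4]
gripper_width: 0.497
clock 5.65 pos [404.2  51.9 114.1] th 57.1 tilt [-0.0013  0.0002] j6 0.4 F [ 0.3  0.6 -2.4] g 0.497
d(mm) [-201.1  175.1   -1. ] roll deg -3.6 rad -0.0628 after-turn shift [-211.7  162.2   -1. ]
```

```bash
python3 -m crank '[[[0,0,0],-0.065],[[-35,27,0],0],[[-35,27,0],0],[[-36,27,0],0],[[-36,27,0],0],[[-35,27,0],0],[[-34,27,0],0],[[0,0,0],0],[[0,0,0],0],[[0,0,0],0]]'; python3 look.py w6 .055 .08;python3 plan.py 442 -212 115 60.7
python3 - <<'E'
from h import *
im,d=snapshot("top"); cv2.imwrite("pics/t6.png",cv2.resize(im[100:300,340:560],None,fx=3,fy=3,interpolation=cv2.INTER_CUBIC))
E
```

```text
clock: 6.65
eef_pos: [0.4413, -0.2102, 0.114]
tool_rot: [-2.712, -1.582, 0.001]
force: [0.2, 0.4, -2.8]
gripper_width: 0.498
[ 441.3 -210.2  114. ] [ 441.4 -210.   114.1] 6.7
[  365   103   167    77 11015] (array([ 534., -204.]), 102.1, 47.4, -29.3) 0.0646
[ 397  253  109   54 4619] (array([ 497.5, -297.4]), 75.9, 39.4, -29.8) 0.0644
clock 6.7 pos [ 441.4 -210.   114.1] th 60.56 tilt [-0.0011  0.0012] j6 -0.18 F [ 0.1  0.3 -3. ] g 0.499
d(mm) [-1.4  1.5 -0.9] roll deg -0.14 rad -0.0024 after-turn shift [-1.4  1.5 -0.9]
```

View pics/w6.png

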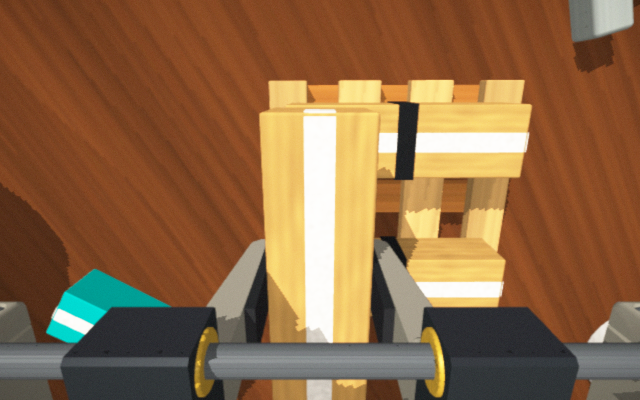

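View pics/t6.png

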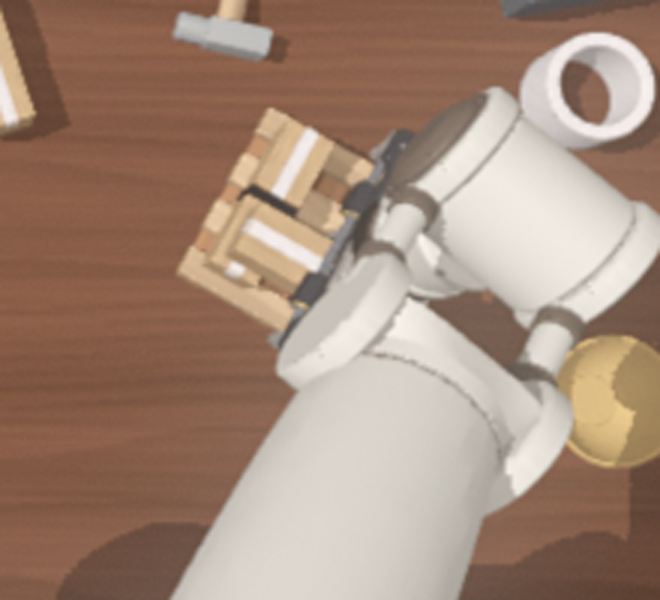

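```bash
cat > rel.py <<'E'
import sys
from h import *
# rel.py name ; held carton vs layer, all in tool frame
s=state(); im,d=snapshot("wrist"); cv2.imwrite("pics/"+sys.argv[1]+".png",im)
s2=state(); print(np.round(s["eef_pos"]*1000,1),np.round(s2["eef_pos"]*1000,1),s2["clock"])
c=cam("wrist",s); W=cloud(c,d); M=R.from_rotvec(s["tool_rot"]).as_matrix()
T=(W-s["eef_pos"])@M*1000
zt=s["eef_pos"][2]-.0047+.04
ok=~np.isnan(T[...,0])
def f(m,n):
    m=cv2.morphologyEx(m.astype(np.uint8),cv2.MORPH_OPEN,np.ones((3,3)))
    k,l,st,_=cv2.connectedComponentsWithStats(m)
    for i in range(1,k):
        if st[i,4]>1500:
            P=T[l==i]; print(n,st[i],"rect",rect(P[:,:2]/1000),"x",np.round(np.percentile(P[:,0],[.3,99.7]),1),"y",np.round(np.percentile(P[:,1],[.3,99.7]),1),"z",round(float(np.median(P[:,2])),1))
f(ok&(abs(W[...,2]-zt)<.008)&(T[...,0]>27),"held")
f(ok&(abs(W[...,2]-.065)<.007),"layer")
E
python3 rel.py w7
```

```text
[ 441.6 -210.1  114.3] [ 441.7 -210.2  114.5] 6.8
held [  260   110   121   120 13626] rect (array([50.8, -0.7]), 47.6, 46.3, -0.0) x [27.3 74.4] y [-23.4  22. ] z -34.9
layer [  346   103   185    77 10999] rect (array([51.2, 72.3]), 113.4, 47.5, 89.1) x [28.2 74. ] y [ 22.  127.7] z 49.6
layer [ 399  255  106   52 4360] rect (array([-48.6,  91.8]), 75.1, 38.9, -89.3) x [-67.4 -29.2] y [ 56.5 128.3] z 49.8
```

```bash
python3 -m crank '[[[0,2,15],0],[[0,0,15],0],[[0,0,7],0],[[0,0,0],0],[[0,0,0],0],[[0,0,0],0]]'; python3 rel.py w8;python3 plan.py 442 -212 70 60.6
```

```text
clock: 7.4
eef_pos: [0.4442, -0.2128, 0.0786]
tool_rot: [2.712, 1.582, 0.001]
force: [-0.5, 0.5, -2.2]
gripper_width: 0.499
[ 444.2 -212.8   78.6] [ 444.1 -212.9   78.5] 7.45
held [  260   110   121   120 13629] rect (array([50.8, -0.7]), 47.5, 46.4, -0.0) x [27.3 74.4] y [-23.4  22. ] z -34.9
layer [  360   103   205    91 15610] rect (array([52.1, 72.8]), 105.6, 47.8, 89.4) x [29.1 75.2] y [ 26.3 124.1] z 14.1
layer [ 416  280  113   27 2708] rect (array([-35.9,  91.1]), 67.0, 15.9, 89.9) x [-43.6 -28.2] y [ 58.6 124.2] z 14.6
clock 7.45 pos [ 444.1 -212.9   78.5] th 60.5 tilt [ 0.0013 -0.001 ] j6 -0.18 F [ 0.8  0.4 -2.1] g 0.498
d(mm) [-0.3 -2.3  8.5] roll deg -0.1 rad -0.0018 after-turn shift [-0.3 -2.3  8.5]
```

View pics/w8.png

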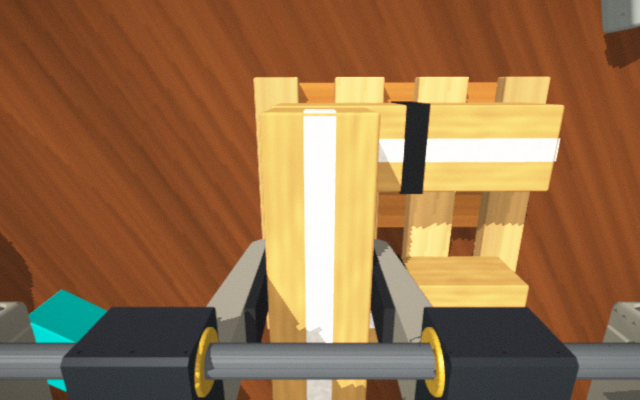

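```bash
python3 -m crank '[[[1,-2,4],0],[[0,0,0],0],[[0,0,0],0],[[0,0,0],0]]'; python3 rel.py w9;python3 plan.py 442 -212 70 60.6
```

```text
clock: 7.85
eef_pos: [0.4424, -0.2107, 0.0737]
tool_rot: [2.714, 1.582, 0.0]
force: [-0.4, -0.1, -3.0]
gripper_width: 0.495
[ 442.4 -210.7   73.7] [ 442.4 -210.8   73.8] 7.9
held [  260   110   121   120 13626] rect (array([50.8, -0.7]), 47.6, 46.3, -0.0) x [27.3 74.3] y [-23.4  22. ] z -34.9
layer [  370   105   206    93 16865] rect (array([51.4, 76.3]), 103.7, 47.6, 89.2) x [28.2 74.2] y [ 29.4 126.6] z 9.1
layer [ 421  286  117   25 2294] rect (array([-34.5,  92.9]), 68.1, 13.5, -87.6) x [-41.3 -29.1] y [ 60.1 126.7] z 9.7
clock 7.9 pos [ 442.4 -210.8   73.8] th 60.49 tilt [ 0.0001 -0.0001] j6 -0.18 F [ 0.7  0.1 -2. ] g 0.495
d(mm) [-1.3  0.3  3.8] roll deg -0.11 rad -0.0019 after-turn shift [-1.3  0.2  3.8]
```

```bash
python3 -m crank '[[[0,0,1.5],0],[[0,0,1.5],0],[[0,0,0],0],[[0,0,0],0]]'; python3 -m crank '[[[0,0,0.7],0],[[0,0,0],0],[[0,0,0],0]]'; python3 plan.py 442 -212 70 60.6
```

```text
clock: 8.3
eef_pos: [0.4423, -0.2107, 0.0706]
tool_rot: [-2.714, -1.582, 0.0]
force: [0.4, 0.0, -2.6]
gripper_width: 0.498
clock: 8.6
eef_pos: [0.4423, -0.2107, 0.07]
tool_rot: [-2.714, -1.582, 0.0]
force: [0.4, 0.0, -3.2]
gripper_width: 0.498
clock 8.6 pos [ 442.3 -210.7   70. ] th 60.49 tilt [-0.0001  0.    ] j6 -0.18 F [ 0.4  0.  -3.2] g 0.498
d(mm) [-1.3  0.3 -0. ] roll deg -0.11 rad -0.0018 after-turn shift [-1.3  0.3 -0. ]
```

```bash
python3 -m crank '[[[0,0,0.5],0],[[0,0,0],0],[[0,0,0],0]]'; python3 -m crank '[[[0,0,0.5],0],[[0,0,0],0],[[0,0,0],0]]'
```

```text
clock: 8.9
eef_pos: [0.4425, -0.2108, 0.0697]
tool_rot: [2.714, 1.582, 0.0]
force: [-0.2, 0.1, -0.4]
gripper_width: 0.496
clock: 9.2
eef_pos: [0.4425, -0.2108, 0.0697]
tool_rot: [2.714, 1.583, -0.0]
force: [-3.2, 1.8, 5.3]
gripper_width: 0.498
```

```bash
python3 -m crank '[[[0,0,-0.4],0],[[0,0,0],0],[[0,0,0],0],[[0,0,0],0],[[0,0,0],0]]' 60; python3 -m crank '[[[0,0,-10],0],[[0,0,-25],0],[[0,0,-40],0],[[0,0,-45],0],[[0,0,-20],0]]' 0;python3 rel.py w10; python3 plan.py 662 67 210 18.9
```

```text
clock: 9.7
eef_pos: [0.4423, -0.2107, 0.0693]
tool_rot: [-2.714, -1.582, -0.0]
force: [0.1, 0.2, 0.4]
gripper_width: 0.763
clock: 10.2
eef_pos: [0.444, -0.212, 0.2148]
tool_rot: [2.708, 1.579, 0.004]
force: [0.7, -0.2, 0.4]
gripper_width: 0.999
[ 444.  -212.   214.8] [ 445.  -212.8  216.9] 10.25
layer [ 345   99  115   54 5844] rect (array([51.3, 73.2]), 102.0, 46.9, -90.0) x [28.7 74.7] y [ 22.6 123.3] z 150.7
layer [ 343  208  105   48 4181] rect (array([-51.8,  73.5]), 102.2, 48.6, 88.6) x [-75.1 -28.4] y [ 22.5 123.8] z 150.9
clock 10.25 pos [ 445.  -212.8  216.9] th 60.5 tilt [ 0.0087 -0.007 ] j6 -0.18 F [ 0.6 -0.6  2.3] g 1.003
d(mm) [350.3  51.    6.8] roll deg 41.6 rad 0.7261 after-turn shift [ 295.9 -194.4    6.8]
```

View pics/w10.png

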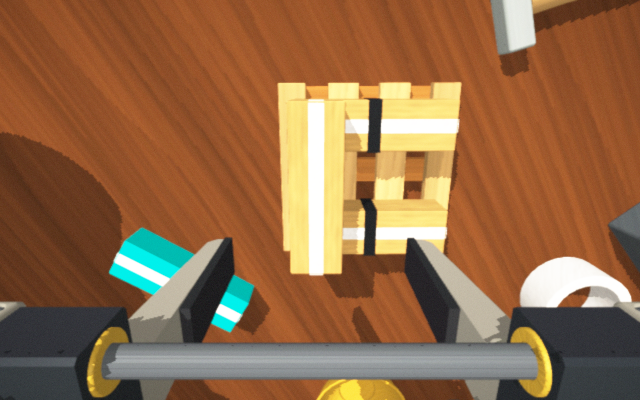

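```bash
cat > chk.py <<'E'
import sys
from h import *
nm=sys.argv[1]
s=state(); im,d=snapshot(nm); cv2.imwrite("pics/"+sys.argv[2]+".png",im)
W=cloud(cam(nm,s),d)
box=(abs(W[...,0]-.489)<.13)&(abs(W[...,1]+.237)<.13)
for n,z in [("up",.105),("low",.065)]:
    m=(box&(abs(W[...,2]-z)<.009)).astype(np.uint8)
    k,l,st,_=cv2.connectedComponentsWithStats(cv2.morphologyEx(m,cv2.MORPH_OPEN,np.ones((3,3))))
    for i in range(1,k):
        if st[i,4]>250:
            P=W[l==i]; 
            a=np.radians(-29.4); S=np.array([[np.cos(a),np.sin(a)],[-np.sin(a),np.cos(a)]])
            Q=(P[:,:2]-[.4874,-.2373])@S.T*1000
            print(n,st[i],rect(P[:,:2]),"skid x",np.round(np.percentile(Q[:,0],[.5,99.5]),1),"y",np.round(np.percentile(Q[:,1],[.5,99.5]),1))
E
python3 -m crank '[[[0,0,0],0],[[0,0,0],0]]' >/dev/null; python3 chk.py wrist w11; python3 plan.py 658.5 66 200 18.9
```

```text
up [ 291  101   61  178 9960] (array([ 441.4, -211.1]), 150.5, 46.1, 60.4) skid x [-75.5 -30.2] y [-72.9  75.3]
low [ 351   99  118   56 6116] (array([ 534.5, -204. ]), 102.2, 47.6, -29.4) skid x [-25.9  74.1] y [29.4 75.2]
low [ 348  211  107   48 4214] (array([ 483.5, -294.1]), 102.1, 47.8, -29.2) skid x [-26.1  74.3] y [-74.3 -28.1]
clock 10.5 pos [ 441.4 -210.   207.6] th 60.49 tilt [-0.0025  0.0021] j6 -0.18 F [0.5 0.3 0.1] g 1.003
d(mm) [347.1  53.    7.6] roll deg 41.59 rad 0.7259 after-turn shift [ 294.8 -190.8    7.6]
```

```bash
python3 -m crank '[[[0,0,0],0.145],[[0,0,0],0.145],[[0,0,0],0.145],[[0,0,0],0.145],[[0,0,0],0.145],[[36,-27,0],0],[[36,-27,0],0],[[36,-27,0],0],[[36,-27,0],0],[[36,-27,0],0]]'; python3 -m crank '[[[36,-27,0],0],[[36,-27,0],0],[[0,0,0],0],[[0,0,0],0],[[0,0,0],0]]';python3 look.py w12 .03 .055; python3 plan.py 658.5 66 18 18.9
```

```text
clock: 11.5
eef_pos: [0.5684, -0.0226, 0.2073]
tool_rot: [-3.097, -0.517, 0.005]
force: [0.6, -0.2, 1.3]
gripper_width: 0.999
clock: 12.0
eef_pos: [0.6183, 0.0491, 0.2081]
tool_rot: [-3.099, -0.516, 0.004]
force: [0.3, 0.0, 0.2]
gripper_width: 1.002
[618.3  49.1 208.1] [618.5  48.8 208.6] 12.05
[ 291   46   52  161 7655] (array([659. ,  65.6]), 150.8, 46.1, 18.6) 0.0396
[  25  143   64   95 4704] (array([515.8, 294.3]), 96.1, 48.4, 14.2) 0.0397
[493 273  50  37 828] (array([ 566.9, -196.5]), 51.6, 3.8, -29.3) 0.043
clock 12.05 pos [618.5  48.8 208.6] th 18.87 tilt [-0.0016 -0.0002] j6 1.13 F [-0.4 -0.6  0.1] g 0.999
d(mm) [ 43.8  -3.3 190.5] roll deg -0.03 rad -0.0005 after-turn shift [ 43.8  -3.3 190.5]
```

View pics/w12.png

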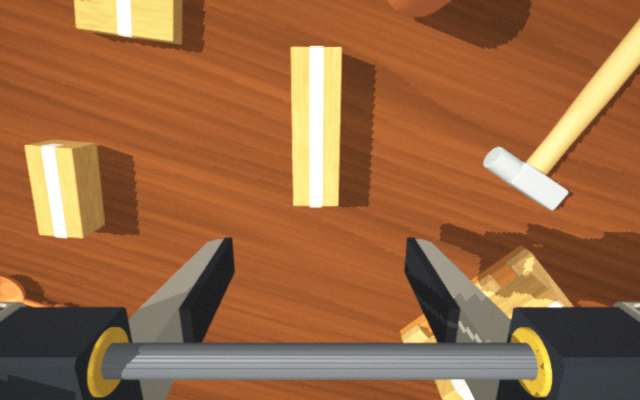

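```bash
python3 -m crank '[[[22,-2,30],0],[[22,-2,45],0],[[0,0,45],0],[[0,0,40],0],[[0,0,20],0],[[0,0,10],0],[[0,0,0],0],[[0,0,0],0],[[0,0,0],0]]'; python3 look.py w13 .03 .055; python3 plan.py 659 65.6 4.7 18.8
```

```text
clock: 12.95
eef_pos: [0.6612, 0.0675, 0.0219]
tool_rot: [3.098, 0.516, 0.006]
force: [-0.5, 0.8, -0.1]
gripper_width: 0.997
[661.2  67.5  21.9] [661.   67.7  21.7] 13.0
[ 488    0  111   38 2013] (array([790.8,  20.9]), 37.4, 6.0, 87.7) 0.0427
[  268   111   107   231 22365] (array([675.3,  71. ]), 116.8, 46.3, 18.6) 0.0396
[ 184  245   47   59 1227] (array([646.8, 112.6]), 24.6, 12.4, 54.1) 0.0442
[ 409  245   47   59 1229] (array([677.8,  21.4]), 24.8, 12.5, -15.3) 0.044
[ 278  380   84   15 1185] (array([593.,  43.]), 45.6, 12.0, -72.9) 0.0396
clock 13.0 pos [661.   67.7  21.7] th 18.94 tilt [ 0.0035 -0.0002] j6 1.16 F [ 0.5 -0.4  1. ] g 0.999
d(mm) [-2.7  1.3 17. ] roll deg 0.14 rad 0.0024 after-turn shift [-2.7  1.3 17. ]
```

View pics/w13.png

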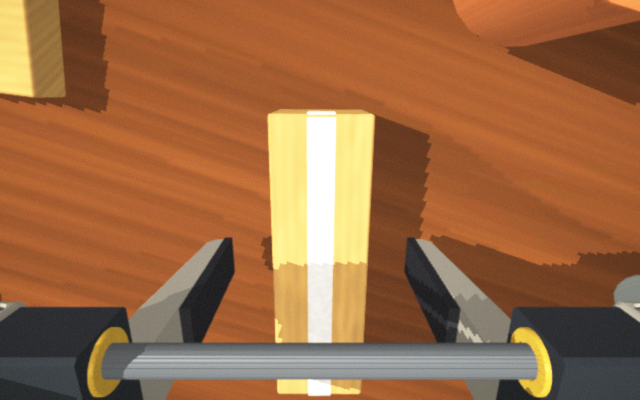

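```bash
python3 -m crank '[[[-2,0,10],0],[[0,0,7],0],[[0,0,0],0],[[0,0,0],0]]'; python3 -m crank '[[[0,0,0],0],[[0,0,0],0],[[0,0,0],0],[[0,0,0],0],[[0,0,0],0],[[0,0,0],0],[[0,0,0],0],[[0,0,0],0]]' 255 35; python3 plan.py 659 65.6 104.7 60.6
```

```text
clock: 13.4
eef_pos: [0.6573, 0.0674, 0.002]
tool_rot: [-3.098, -0.517, 0.002]
force: [0.1, 0.4, 0.5]
gripper_width: 1.002
clock: 14.2
eef_pos: [0.6577, 0.0672, 0.0025]
tool_rot: [3.099, 0.517, 0.0]
force: [0.4, -0.1, 0.5]
gripper_width: 0.493
clock 14.2 pos [657.7  67.2   2.5] th 18.95 tilt [ 0.0001 -0.0001] j6 1.16 F [ 0.4 -0.1  0.5] g 0.493
d(mm) [   0.7    1.9 -102.2] roll deg -41.65 rad -0.7269 after-turn shift [  -0.8    1.9 -102.2]
```

```bash
python3 -m crank '[[[0,0,-15],0],[[0,0,-35],0],[[0,0,-40],-0.145],[[0,0,-40],-0.145],[[0,0,0],-0.145],[[0,0,0],-0.145],[[0,0,0],-0.146],[[0,0,0],0]]'; python3 plan.py 532.7 -262.8 132 60.6
```

```text
clock: 15.0
eef_pos: [0.6576, 0.0674, 0.1333]
tool_rot: [2.713, 1.584, 0.001]
force: [0.0, -0.2, -1.5]
gripper_width: 0.498
clock 15.0 pos [657.6  67.4 133.3] th 60.58 tilt [0.0003 0.0001] j6 0.43 F [ 0.  -0.2 -1.5] g 0.498
d(mm) [-349.    53.4    1.2] roll deg -0.02 rad -0.0004 after-turn shift [-349.    53.3    1.2]
```

```bash
python3 -m crank '[[[-43,6.5,0],0],[[-43,6.5,0],0],[[-44,6.5,0],0],[[-44,6.5,0],0],[[-44,7,0],0],[[-44,7,0],0],[[-44,7,0],0],[[-43,6.5,0],0],[[0,0,0],0],[[0,0,0],0]]'; python3 -m crank '[[[0,0,10],0],[[0,0,10],0],[[0,0,0],0],[[0,0,0],0]]'; sed -i 's/-.0047+.04/-.0025+.04/' rel.py; python3 rel.py w14; python3 plan.py 532.7 -262.8 67.5 60.6
```

```text
clock: 16.0
eef_pos: [0.5324, -0.2635, 0.1329]
tool_rot: [-2.717, -1.577, -0.001]
force: [-0.0, -0.2, -2.3]
gripper_width: 0.497
clock: 16.4
eef_pos: [0.5325, -0.2617, 0.1116]
tool_rot: [-2.711, -1.584, 0.001]
force: [-0.1, -0.3, -2.2]
gripper_width: 0.5
[ 532.5 -261.7  111.6] [ 532.8 -262.2  112.2] 16.45
held [  259   106   123   126 14586] rect (array([51.6, -0.7]), 49.3, 46.2, 0.0) x [27.3 75.9] y [-23.4  22.1] z -37.1
layer [ 181  103   84  204 7016] rect (array([  5. , -58.6]), 139.5, 48.5, 0.4) x [-60.8  74.5] y [-81.8 -37.3] z 46.9
clock 16.45 pos [ 532.8 -262.2  112.2] th 60.6 tilt [-0.0004  0.0003] j6 -0.15 F [-0.4 -0.4 -1.4] g 0.502
d(mm) [-0.6  0.2 44.7] roll deg -0.0 rad -0.0001 after-turn shift [-0.6  0.2 44.7]
```

View pics/w14.png

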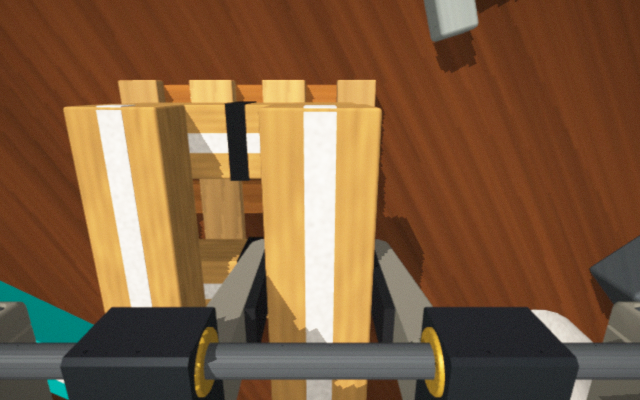

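```bash
cat >> rel.py <<'E'
f(ok&(abs(W[...,2]-.105)<.007)&(T[...,1]<-60)&(T[...,0]>20),"B")
E
python3 -m crank '[[[0,0,14],0],[[0,0,14],0],[[0,0,11],0],[[0,0,0],0],[[0,0,0],0],[[0,0,0],0]]';  python3 rel.py w15; python3 plan.py 532.7 -262.8 67.5 60.6
```

```text
clock: 17.05
eef_pos: [0.5331, -0.2632, 0.074]
tool_rot: [2.712, 1.583, 0.001]
force: [0.2, -0.4, -1.3]
gripper_width: 0.498
[ 533.1 -263.2   74. ] [ 533.2 -263.3   74.2] 17.1
held [    0   107   126   119 12259] rect (array([  51.3, -105.2]), 48.6, 46.6, -0.0) x [27.3 74.9] y [-127.7  -82.3] z -30.8
held [  259   106   123   126 14585] rect (array([51.7, -0.7]), 49.3, 46.3, -0.0) x [27.3 75.9] y [-23.4  22.1] z -37.1
layer [  148   103   114   204 10868] rect (array([ 17.6, -57.3]), 116.5, 54.5, 0.5) x [-39.5  75.4] y [-83.1 -31.3] z 9.1
B [    0   107   138   134 15678] rect (array([  47.8, -105. ]), 55.7, 47.3, 0.4) x [20.3 75.2] y [-127.8  -81.7] z -30.7
clock 17.1 pos [ 533.2 -263.3   74.2] th 60.55 tilt [ 0.0011 -0.0008] j6 -0.15 F [-0.3  0.2 -1.5] g 0.497
d(mm) [ 0.2 -0.6  6.7] roll deg -0.05 rad -0.0009 after-turn shift [ 0.2 -0.6  6.7]
```

View pics/w15.png

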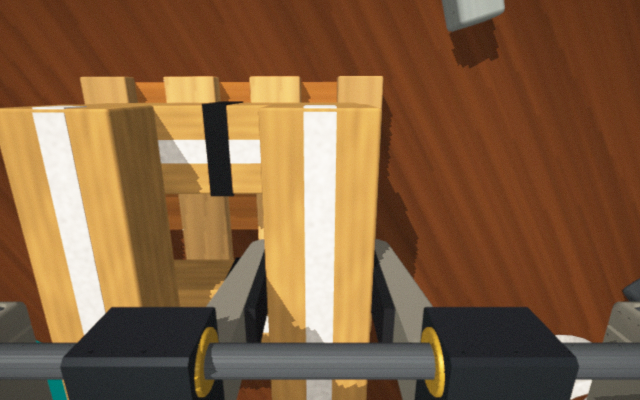

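```bash
python3 -m crank '[[[-0.7,-0.4,2],0],[[0,0,1.5],0],[[0,0,0],0],[[0,0,0],0],[[0,0,0],0]]';  python3 rel.py w16; python3 plan.py 532.7 -262.8 67.5 60.6
```

```text
clock: 17.6
eef_pos: [0.532, -0.2633, 0.07]
tool_rot: [2.713, 1.584, 0.0]
force: [0.6, 0.4, -0.4]
gripper_width: 0.498
[ 532.  -263.3   70. ] [ 532.  -263.3   70.1] 17.65
held [    0   106   131   123 14253] rect (array([  51.6, -104.3]), 49.2, 47.8, -0.0) x [27.3 75.8] y [-126.8  -81. ] z -34.6
held [  259   106   123   126 14561] rect (array([51.7, -0.6]), 49.3, 46.3, 0.2) x [27.3 75.9] y [-23.4  22. ] z -37.1
layer [  146   102   118   205 11199] rect (array([ 19.2, -56.5]), 114.9, 54.9, 1.0) x [-36.8  76. ] y [-82.3 -30.6] z 5.2
B [    0   105   135   140 16374] rect (array([  48.2, -104.3]), 56.2, 47.8, 0.1) x [20.3 76. ] y [-126.8  -80.9] z -34.6
clock 17.65 pos [ 532.  -263.3   70.1] th 60.55 tilt [ 0.0001 -0.    ] j6 -0.15 F [ 0.1 -0.2 -1.4] g 0.498
d(mm) [0.8 0.3 2.6] roll deg -0.05 rad -0.0009 after-turn shift [0.8 0.3 2.6]
```

Aligned to within 0.3 mm of the first carton and the layer edge. Lowering.

```bash
python3 -m crank '[[[0,0,1],0],[[0,0,0.8],0],[[0,0,0],0],[[0,0,0],0]]'; python3 -m crank '[[[0,0,0.5],0],[[0,0,0],0],[[0,0,0],0]]'; python3 -m crank '[[[0,0,0.4],0],[[0,0,0],0],[[0,0,0],0]]'
```

```text
clock: 18.05
eef_pos: [0.5319, -0.2633, 0.0681]
tool_rot: [-2.713, -1.584, 0.0]
force: [-0.6, 0.8, -1.2]
gripper_width: 0.499
clock: 18.35
eef_pos: [0.532, -0.2633, 0.0677]
tool_rot: [2.713, 1.584, 0.0]
force: [-0.2, -0.7, -2.0]
gripper_width: 0.499
clock: 18.65
eef_pos: [0.5321, -0.2634, 0.0675]
tool_rot: [2.713, 1.584, 0.0]
force: [-0.7, -0.3, 0.1]
gripper_width: 0.499
```

```bash
python3 -m crank '[[[0,0,0.4],0],[[0,0,0],0],[[0,0,0],0]]'; python3 -m crank '[[[0,0,0],0],[[0,0,0],0],[[0,0,0],0],[[0,0,0],0],[[0,0,0],0]]' 60; python3 -m crank '[[[0,0,-10],0],[[0,0,-25],0],[[0,0,-40],0],[[0,0,-40],0],[[0,0,-30],0],[[0,0,0],0],[[0,0,0],0],[[0,0,0],0]]'; python3 chk.py wrist w17;python3 plan.py 500 0 300 60.6
```

```text
clock: 18.95
eef_pos: [0.5321, -0.2634, 0.0675]
tool_rot: [2.713, 1.584, -0.0]
force: [-3.1, 2.0, 5.6]
gripper_width: 0.496
clock: 19.45
eef_pos: [0.532, -0.2633, 0.0668]
tool_rot: [-2.713, -1.584, 0.0]
force: [0.4, 0.6, 0.6]
gripper_width: 0.767
clock: 20.25
eef_pos: [0.5312, -0.2627, 0.2103]
tool_rot: [-2.711, -1.583, 0.002]
force: [-0.4, 0.2, -0.7]
gripper_width: 0.768
up [ 156   98   73  177 9726] (array([ 441.8, -210.9]), 150.2, 46.7, 60.3) skid x [-75.2 -29.6] y [-71.7  75.1]
up [ 292   98   60  178 9876] (array([ 531.9, -262.1]), 150.9, 46.1, 60.4) skid x [28.3 73.7] y [-73.1  75. ]
low [ 226   97   67   55 3422] (array([ 510.4, -190.3]), 56.2, 47.2, -29.2) skid x [-30.   24.8] y [29.6 75.1]
low [ 234  208   61   49 2443] (array([ 459.6, -279.1]), 57.1, 51.5, -30.6) skid x [-30.3  24.5] y [-74.6 -27.9]
clock 20.3 pos [ 531.1 -262.6  210. ] th 60.55 tilt [-0.0027  0.0021] j6 -0.15 F [-0.6  0.3  0.2] g 0.767
d(mm) [ 213.5 -156.5  -89.4] roll deg -0.05 rad -0.0009 after-turn shift [ 213.6 -156.3  -89.4]
```

View pics/w17.png

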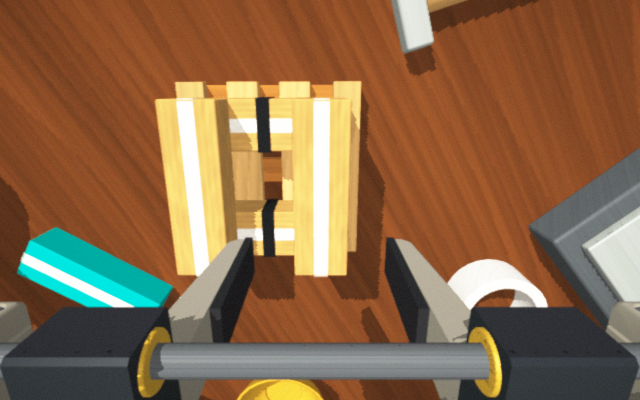

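```bash
python3 -m crank '[[[40,-29,-10],0],[[40,-29,-10],0],[[40,-29,-10],0],[[40,-29,0],0],[[40,-29,0],0],[[40,-29,0],0],[[0,0,0],0]]'; sed -i 's/.4874,-.2373/.4905,-.2364/' chk.py; python3 chk.py top t18; python3 -c "
import cv2;cv2.imwrite('pics/t18c.png',cv2.resize(cv2.imread('pics/t18.png')[110:240,380:510],None,fx=4,fy=4))"
```

```text
clock: 21.0
eef_pos: [0.4968, 0.0352, 0.2402]
tool_rot: [-2.705, -1.591, 0.002]
force: [-0.1, -1.6, -0.5]
gripper_width: 0.77
up [ 434  136   57   43 1069] (array([ 534.7, -260.5]), 150.3, 48.1, 60.8) skid x [27.1 73.7] y [-73.7  75.2]
up [ 415  171   58   43 1077] (array([ 443.9, -210.2]), 151.4, 47.3, 60.6) skid x [-76.5 -30.6] y [-73.3  75.5]
low [421 154  22  22 317] (array([ 520.9, -193.4]), 49.0, 47.6, -26.9) skid x [-18.5  29.3] y [28.8 75.8]
low [455 173  22  22 320] (array([ 469.3, -283.9]), 48.3, 47.8, -30.0) skid x [-18.5  28.6] y [-74.7 -28.2]
```

View pics/t18c.png

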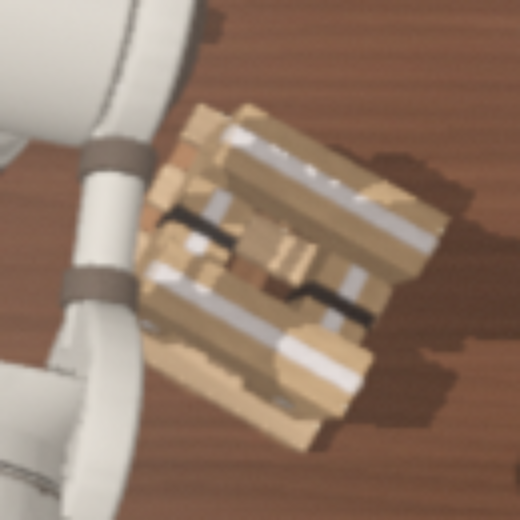

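```bash
python3 -c "
from rig import *
print(hand_in())"
```

```text
the job is handed in; nothing more can be done
None
```

I lowered both long brown cartons into place on the first layer, crosswise and bridging both lower cartons, then released them. I handed the job in with the robot clear, shortly after a 21.0 s clock reading.

- **Final checks:** The last wrist picture shows both cartons flat and parallel, about 104 mm apart (58 mm gap). Their ends and outer sides are flush with the first layer to about 1 mm, and the yaw is within about 0.5°.
- **Disagreement:** The last top view puts the pair about 1.5 mm off-centre across the skid, while the wrist view puts it under 1 mm off. That is within the 2 mm calibration, so I left it.
- **Forces:** The force reading peaked at about 6.5 N at my readings, as the cartons touched down.

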